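# Draw the green chopping board and hold it up for inspection

## Robot

A 7-joint arm with a two-finger parallel gripper is mounted at the origin on the work surface. World frame = base frame: x ahead of the robot, y to its left, z up, the work surface at z = 0. Lengths are in mm, angles in degrees, forces in N, time in s.
With the tool pointing down it reaches from about 425 to 825 mm from the base axis. Payload 3.6 kg.
Tool frame: the origin (TCP) lies between the finger pads; the fingertips stand 25 mm ahead of it and the grasp point (between the pads) lies 6 mm ahead of it (arm.tips_ahead is the z of the fingertips in the tool frame, in mm); z points along the fingers, y is the line along which they close (so a half turn about z gives the same grasp; the last joint's range is limited). The gripper opens to 93 mm and grips with 3 to 60 N. Pads are 15 mm wide; open, the fingers measure 128 mm over their backs; the gripper's body (75 mm by 188 mm) begins 65 mm behind the grasp point.
Start: joints at [67.065, 35.231, -0.722, 81.555, 0.464, 63.22, -2.315], TCP at [237.36, -605.082, 243.64] pointing down, gripper open.
Joint ranges: [-178.69, 178.69], [-17.37, 117.87], [-77.05, 75.6], [15.02, 138.74], [-78.02, 258.01], [0.78, 113.62], [-162.83, 162.83]. Speed limits (degrees/s): [159.86, 159.86, 180, 180, 180, 180, 180].

## Interface

Orientations are given as [roll, pitch, yaw] about the fixed x, y, z axes, in that order (R = Rz(yaw) Ry(pitch) Rx(roll)).
In Python, from workcell import arm gives the robot as it stands.
- The arm moves only by the tool jog_arm, never from a script. Its argument "plan" is text: rows parted by semicolons, each of 5 numbers parted by spaces: the finger opening in mm, from 0 to 93, then the shift along the tool's x, y, z normalised to -1 to 1, where 1 is 80 mm, then the turn about the tool's z normalised to -1 to 1, where 1 is 2 pi rad. In form: claw tx ty tz roll; .... A call has 1 to 20 rows; each row is the pose to reach, as a shift and turn from the pose commanded when the call began, along the tool's axes at that moment, turning the shorter way round; what a row does not reach only later rows make up. A row lasts 1/12 s, in which the tool goes at most 41.7 mm and 7.16 degrees, less where a joint would pass 70% of its speed; a pose out of reach is approached as far as the arm can. A call with a number of a shift or a turn outside -1 to 1 is refused whole. A call with a gripper value outside its range is refused whole. The fingers move at their own pace and stop on an object; "squeeze" is the grip in N (left out, the last holds). Time passes only in rows, so rows that repeat a pose let the fingers close. It gives the time, the measured TCP pose, the force, the opening and the grip force at its end, in the units of the state.
- arm.get_state(): the state, without advancing time (a new reading comes with each control period).
- arm.capture(name): name is "scene" or "top"; returns a dict with "pixels" (480x640x3 uint8, red, green, blue), "K" (3x3 intrinsics, pixels), "T" (4x4, takes a point from camera to world coordinates). Camera axes: x right, y down, z forward; pixel columns grow to the right and rows downward; lengths in mm; the calibration is good to about 2 mm. A picture is of the moment at which its call begins. There is no depth.
- arm.job_done(): hands the job in; it is judged then, once.
The state is a dict: "time": time; "joint_pos": joint angles; "joint_velocities": joint speeds; "joint_efforts": joint torques, N m; "position": TCP position; "orientation": TCP orientation; "force": force on the tool from outside, world axes, zero at the start; "ft_torque": the same for the moment, N m; "grip_width": finger opening in mm; "grasp_force": force on a finger pad.
Only numpy, scipy, OpenCV 4.12 (cv2) and the standard library are available. Lean on these libraries where they do the work, as an engineer would, in place of code of your own. Each camera call takes 0.05 s, during which the arm holds its last target. There are 200 camera calls.

## Task

Before we start on the salad I want to look the green chopping board over for deep knife scores: draw it straight up out of the rack, then tip it back until it leans at about 45 degrees with its grooved face looking up to the light and its long edges level. Finish still holding it there, quite still, the whole board higher than the tops of the boards left in the rack. Leave the other boards standing in their slots and everything else on the bench as it is.

Things in the scene. Friction and masses are not known exactly. Their poses are not given: they have to be found in the camera images.
- green_board: Green plastic board 265 mm long, 162 high, 12 thick, about 0.5 kg, upright in any of the rack's four slots. Origin: middle of the long edge it stands on; the top edge is 162 mm along z. x: out of the grooved face (dark rectangular juice groove, knife scores), which in the rack looks away from the robot; y: along the long edges; z: up to the top edge.
- rack: Steel board rack, fixed. Drip tray 250 (x) by 300 mm (y), 16 high. Origin: centre of its underside; x across the boards, y along them, z up. Four slots at x = -84, -28, 28, 84 mm, each a 16 mm gap between two wire hoops 97 mm high, 175 wide. Boards stand 14 mm above the bench, their tops at 176 mm, 44 mm of free space between neighbours.
- red_board: Red chopping board, same size and build as the green one, standing in its own slot of the rack; stays there. Origin and axes as for the green board.
- yellow_board: Yellow chopping board, same size and build as the green one, standing in its own slot of the rack; stays there. Origin and axes as for the green board.
- blue_board: Blue chopping board, same size and build as the green one, standing in its own slot of the rack; stays there. Origin and axes as for the green board.
- tomato_tin: Bystander: food tin with a red label, 73 mm across, 109 mm high, upright on the left of the bench. Origin: centre of its underside.
- fish_tin: Bystander: low tin with a blue label, 84 mm across, 45 mm high, on the left of the bench. Origin: centre of its underside.
- sauce_jar: Bystander: jar of red sauce with a green lid, 72 mm across, 125 mm high, upright on the left of the bench. Origin: centre of its underside.
- pasta_box: Bystander: red pasta carton lying flat, 260 x 85 x 30 mm, far left of the bench. Origin: centre of its underside.

How it is judged (in metres and radians):
On the way:
1. the green board is drawn up out of its slot, still upright, in the fingers and clear of the rack's hoops (height (world z) of green_board above 0.098 m and angle between green_board's own z axis and vertical below 0.3 rad and angle between green_board's own x axis and vertical above 1.27 rad and contact force between the fingers and green_board above 2 N and contact force between green_board and rack below 0.2 N), for 0.1 s.
At the end, for the whole second after the job is handed in: Fingers hold the green board at rest, carried by nothing else: lower edge over 0.174 m above the bench, grooved face up, leaning 45 +-17 degrees, long edges level within 14 degrees. Other boards in their slots within 25 mm, groceries upright within 30 mm of where they were (height (world z) of green_board above 0.174 m and angle between green_board's own x axis and vertical between 0.48 and 1.09 rad and angle between green_board's own y axis and vertical between 1.32 and 1.82 rad and angle between green_board's own z axis and vertical below 1.2 rad and contact force between the fingers and green_board above 2 N and contact force between green_board and rack below 0.2 N and linear speed of green_board below 0.03 m/s and angular speed of green_board below 0.15 rad/s and contact force between green_board and red_board below 0.2 N and distance between each of red_board, yellow_board, blue_board and rack below 0.13 m and z of each of red_board, yellow_board, blue_board in the frame of rack below 0.025 m and angle between each of red_board, yellow_board, blue_board's own z axis and vertical below 0.25 rad and distance of each of red_board, yellow_board, blue_board from where it was at the start of the episode below 0.025 m and contact force between green_board and yellow_board below 0.2 N and contact force between green_board and blue_board below 0.2 N and distance of each of tomato_tin, fish_tin, sauce_jar, pasta_box from where it was at the start of the episode below 0.03 m and angle between each of tomato_tin, fish_tin, sauce_jar, pasta_box's own z axis and vertical below 0.3 rad); the arm keeps its last pose, push and grip.
It fails at once if another board is pulled up or shoved out of its place in the rack (more than 30 mm) (distance of any of red_board, yellow_board, blue_board from where it was at the start of the episode above 0.03 m).
It fails at once if a tin, the jar or the pasta carton is shoved aside (more than 30 mm) or knocked over (distance of any of tomato_tin, fish_tin, sauce_jar, pasta_box from where it was at the start of the episode above 0.03 m or angle between any of tomato_tin, fish_tin, sauce_jar, pasta_box's own z axis and vertical above 0.3 rad).
It fails at once if the green board is dropped: out of the fingers while it is out of its slot (height (world z) of green_board above 0.05 m and contact force between the fingers and green_board below 0.05 N).
It also fails if it takes over 34 s, if anything falls off the work surface, if the arm or the gripper's body presses on something with over 40 N, if the wrist force passes 120 N, or if a joint passes its speed limit or range.

## Working session

There is one attempt and no reset: what is moved stays moved. The work goes in short steps, Python scripts to look and compute and a tool call to move; the robot and the scene stay as the last step left them, time stands still between calls to the robot, and variables do not carry over. Pictures are saved under pics/ and viewed, at most 10 in all, crops included, and the job is handed in when it is done.

Besides the shell and the picture viewer there is one more tool, called by a JSON object that holds its "fn" and its "kwargs", one argument or row to a line. jog_arm: Moves the arm, as the interface text tells. Its arguments: {"type":"object","properties":{"plan":{"type":"string"},"squeeze":{"type":"number"}},"required":["plan"]}

```bash
mkdir -p pics
python3 - <<'E'
from workcell import arm
import cv2,numpy as np
for n in("scene","top"):
    c=arm.capture(n); cv2.imwrite(f"pics/{n}0.png",c["pixels"][:,:,::-1]); np.savez(f"{n}0.npz",**c)
    print(n,c["K"].tolist(),np.round(c["T"],3).tolist())
s=arm.get_state(); print(s)
E
ls
```

```text
scene [[503.84012922874876, 0.0, 317.291267056564], [0.0, 503.84012922874876, 236.03835063002836], [0.0, 0.0, 1.0]] [[-0.912, 0.385, -0.14, 672.444], [0.41, 0.851, -0.33, 618.234], [-0.008, -0.358, -0.934, 923.039], [0.0, 0.0, 0.0, 1.0]]
top [[601.5100861289351, 0.0, 310.3538750195853], [0.0, 601.5100861289351, 236.79946824239119], [0.0, 0.0, 1.0]] [[-0.009, -0.99, 0.14, 337.16], [-1.0, 0.008, -0.004, 302.111], [0.003, -0.14, -0.99, 1415.836], [0.0, 0.0, 0.0, 1.0]]
{'time': 0.1, 'joint_pos': array([67.06709232, 35.28376356, -0.72539605, 81.62865769,  0.46414891,
       63.22062276, -2.31385283]), 'joint_velocities': array([ 0.01022224, -0.17296274,  0.07080981, -0.26948456,  0.00539911,
        0.05447934, -0.01954192]), 'joint_efforts': array([ 1.46691076e-03, -4.60045588e+01,  2.10282197e-01, -1.66246837e+01,
       -6.11332781e-02,  1.69097038e-02,  1.02639146e-04]), 'position': array([ 237.12486508, -604.51967308,  242.61635179]), 'orientation': array([-1.79869798e+02,  1.47540113e-04,  2.14212825e+01]), 'force': array([-0.02357093, -0.06884287,  0.78080174]), 'ft_torque': array([-0.0021809 ,  0.03225671,  0.03998337]), 'grasp_force': 0.0, 'grip_width': 92.95257410403346}
pics
scene0.npz
top0.npz
```

View pics/scene0.png

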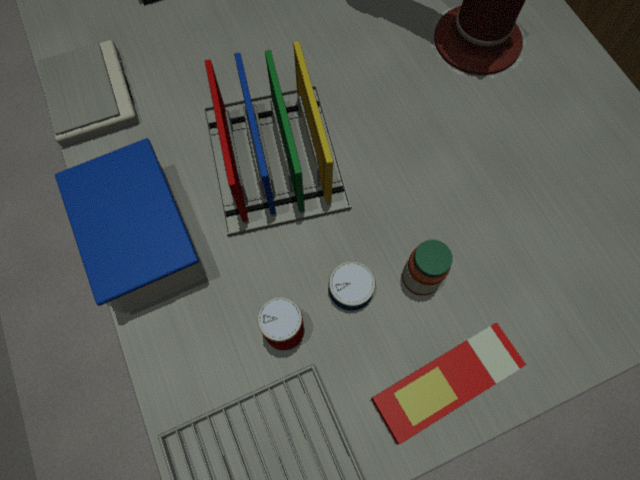

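View pics/top0.png

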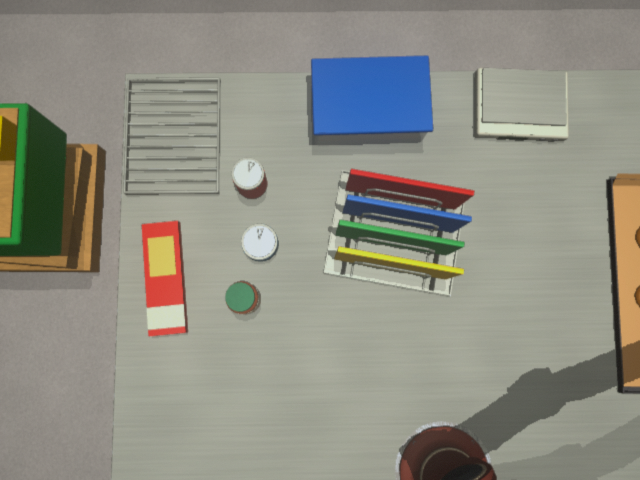

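The top view shows the rack around pixel (400,235). From near to far the boards are yellow, green (345–463, 222–250), blue and red. The scene view shows the same order, with green at (268–303, 52–208). I'll fit the green board's pose in both views.

```bash
cat > fit.py <<'E'
import cv2,numpy as np
from scipy.optimize import minimize
def proj(c,P):
    T=np.linalg.inv(c["T"]); q=(c["K"]@((T[:3,:3]@P.T)+T[:3,3:]))
    return (q[:2]/q[2]).T
B=np.array([[x,y,z] for x in(-6,6) for y in(-132.5,132.5) for z in(0,162)],float)
H=dict(green=(45,85),blue=(105,125),yellow=(20,32),red=(0,6))
def mask(c,col,roi):
    h=cv2.cvtColor(c["pixels"],cv2.COLOR_RGB2HSV); a,b=H[col]
    m=((h[...,0]>=a)&(h[...,0]<=b)&(h[...,1]>130)&(h[...,2]>35)).astype(np.uint8)
    r=np.zeros_like(m); x0,y0,x1,y1=roi; r[y0:y1,x0:x1]=m[y0:y1,x0:x1]; return r
def pts(p):
    t=np.radians(p[2]); R=np.array([[np.cos(t),-np.sin(t),0],[np.sin(t),np.cos(t),0],[0,0,1]])
    return B@R.T+[p[0],p[1],14]
def hull(c,p):
    m=np.zeros((480,640),np.uint8); h=cv2.convexHull((proj(c,pts(p))*16).astype(np.float32)).astype(np.int32)
    cv2.fillConvexPoly(m,h,1,cv2.LINE_8,4); return m
E
python3 - <<'E'
from fit import *
cs=[(np.load("scene0.npz"),(195,35,345,225)),(np.load("top0.npz"),(330,165,480,290))]
for col in("yellow","green","blue","red"):
    ms=[mask(c,col,r) for c,r in cs]
    def cost(p): # observed mask compared with projected hull (weak penalty where occluded)
        s=0
        for (c,_),m in zip(cs,ms):
            h=hull(c,p); s+=((m==1)&(h==0)).sum()*1.+.3*((m==0)&(h==1)).sum()
        return s
    t=min((minimize(cost,[x0,180,5+dy],method="Nelder-Mead",options=dict(initial_simplex=[[x0,170,-10],[x0+30,170,-10],[x0,200,-10],[x0,170,-5]],xatol=.05,fatol=.5)) for x0 in(540,580,620,660,700) for dy in(0,)),key=lambda r:r.fun)
    print(col,np.round(t.x,1),t.fun,[int(m.sum()) for m in ms])
E
```

```text
yellow [462.1 111.  -11.8] 379.4 [1888, 1250]
green [517.2 102.8 -11.9] 780.0999999999999 [879, 564]
blue [571.9  89.2 -10.5] 652.1999999999999 [1002, 683]
red [627.6  81.2 -10.1] 864.6 [1116, 744]
```

{"fn": "jog_arm", "kwargs": {
  "plan": "40 0 0 -1 0; 40 0 0 -1 0; 40 0 0 -1 0"
}}

```text
time: 0.35
position: [238.7, -608.2, 331.8]
orientation: [179.1, -0.0, 21.4]
force: [-0.0, -0.2, 1.1]
grip_width: 77.3
grasp_force: 0.0
```

Spacing is 56 mm and consistent, so green is at about (517, 101) with yaw -11°. The jog has no tilt axis, so I'll check what the arm does at the edge of its reach.

{"fn": "jog_arm", "kwargs": {
  "plan": "40 0 0 -1 0; 40 0 0 -1 0; 40 0 0 -1 0"
}}

```text
time: 0.6
position: [238.3, -607.2, 411.8]
orientation: [179.1, -0.0, 21.4]
force: [0.5, -0.9, 1.8]
grip_width: 57.8
grasp_force: 0.0
```

{"fn": "jog_arm", "kwargs": {
  "plan": "40 0 0 -1 0; 40 0 0 -1 0; 40 0 0 -1 0"
}}

```text
time: 0.85
position: [237.9, -606.3, 491.1]
orientation: [179.2, -0.0, 21.4]
force: [-0.1, -0.4, 1.2]
grip_width: 40.9
grasp_force: 0.0
```

{"fn": "jog_arm", "kwargs": {
  "plan": "40 0 0 -1 0; 40 0 0 -1 0; 40 0 0 -1 0"
}}

```text
time: 1.1
position: [238.0, -606.4, 570.8]
orientation: [179.0, -0.0, 21.4]
force: [-0.3, 0.5, 2.4]
grip_width: 40.2
grasp_force: 0.0
```

```bash
python3 -c "
from workcell import arm
s=arm.get_state();print(s['time'],s['joint_pos'].round(1),s['position'].round(1),s['orientation'].round(1));print([a for a in dir(arm) if a[0]!='_'])"
```

```text
1.1 [ 66.4  33.8   0.7  32.2  -0.4 113.   -1.7] [ 238.  -606.4  570.8] [179.   -0.   21.4]
['MotionError', 'capture', 'get_state', 'job_done', 'tips_ahead']
```

{"fn": "jog_arm", "kwargs": {
  "plan": "40 0 0 -1 0; 40 0 0 -1 0; 40 0 0 -1 0; 40 0 0 -1 0"
}}

```text
time: 1.43
position: [227.7, -580.7, 602.8]
orientation: [177.4, 0.0, 21.4]
force: [-0.3, -0.5, 0.0]
grip_width: 40.0
grasp_force: 0.0
```

```bash
python3 -c "
from workcell import arm
s=arm.get_state();print(s['time'],s['joint_pos'].round(1),s['position'].round(1),s['orientation'].round(1))"
```

```text
1.4333 [ 6.410e+01  3.010e+01  7.000e+00  3.380e+01 -3.900e+00  1.135e+02
 -1.000e-01] [ 227.7 -580.7  602.8] [177.4   0.   21.4]
```

{"fn": "jog_arm", "kwargs": {
  "plan": "40 0 1 0 0; 40 0 1 0 0; 40 0 1 0 0; 40 0 1 0 0; 40 0 1 0 0"
}}

```text
time: 1.85
position: [249.5, -636.2, 575.7]
orientation: [175.7, -0.0, 21.4]
force: [0.3, -0.3, -1.1]
grip_width: 40.2
grasp_force: 0.0
```

```bash
python3 -c "
from workcell import arm
s=arm.get_state();print(s['time'],s['joint_pos'].round(1),s['position'].round(1),s['orientation'].round(1))"
```

```text
1.85 [ 6.490e+01  3.720e+01  7.500e+00  2.510e+01 -5.100e+00  1.136e+02
 -1.000e-01] [ 249.5 -636.2  575.7] [175.7  -0.   21.4]
```

{"fn": "jog_arm", "kwargs": {
  "plan": "40 0 1 0 0; 40 0 1 0 0; 40 0 1 0 0; 40 0 1 0 0; 40 0 1 0 0"
}}

```text
time: 2.27
position: [267.5, -682.3, 552.6]
orientation: [173.3, 0.0, 21.4]
force: [0.8, -0.0, 1.4]
grip_width: 40.1
grasp_force: 0.0
```

```bash
python3 -c "
from workcell import arm
s=arm.get_state();print(s['time'],s['joint_pos'].round(1),s['position'].round(1),s['orientation'].round(1))"
```

```text
2.2667 [ 6.540e+01  4.340e+01  9.500e+00  1.660e+01 -7.500e+00  1.136e+02
 -1.000e-01] [ 267.5 -682.3  552.6] [173.3   0.   21.4]
```

{"fn": "jog_arm", "kwargs": {
  "plan": "40 0 -0.5 1 0; 40 0 -0.5 1 0; 40 0 -0.5 1 0; 40 0 -0.5 1 0"
}}

```text
time: 2.6
position: [253.8, -647.9, 461.0]
orientation: [174.4, -0.0, 21.4]
force: [-0.1, -1.5, -1.5]
grip_width: 40.0
grasp_force: 0.0
```

```bash
python3 -c "
from workcell import arm
s=arm.get_state();print(s['time'],s['joint_pos'].round(1),s['position'].round(1),s['orientation'].round(1))"
```

```text
2.6 [62.4 32.7  9.9 52.4 -5.6 89.6  1.6] [ 253.8 -647.9  461. ] [174.4  -0.   21.4]
```

Tilt builds up at the reach limit and persists afterwards. Pushing outward out of reach leans the tool outward, which is how I can tip the board. Next, travel to the rack.

{"fn": "jog_arm", "kwargs": {
  "plan": "40 1 -1 0 0; 40 1 -1 0 0; 40 1 -1 0 0"
}}

```text
time: 2.85
position: [303.3, -547.1, 460.3]
orientation: [173.3, -0.2, 21.6]
force: [1.4, -0.1, 0.6]
grip_width: 40.0
grasp_force: 0.0
```

{"fn": "jog_arm", "kwargs": {
  "plan": "40 1 -1 0 0; 40 1 -1 0 0; 40 1 -1 0 0"
}}

```text
time: 3.1
position: [348.9, -443.5, 451.5]
orientation: [173.3, -0.2, 21.7]
force: [0.7, -0.4, -0.5]
grip_width: 39.9
grasp_force: 0.0
```

{"fn": "jog_arm", "kwargs": {
  "plan": "40 1 -1 0 0; 40 1 -1 0 0; 40 1 -1 0 0"
}}

```text
time: 3.35
position: [394.0, -340.3, 442.1]
orientation: [173.3, -0.2, 21.7]
force: [-0.6, 0.1, -0.3]
grip_width: 39.9
grasp_force: 0.0
```

{"fn": "jog_arm", "kwargs": {
  "plan": "40 1 -1 0 0; 40 1 -1 0 0; 40 1 -1 0 0"
}}

```text
time: 3.6
position: [439.1, -237.1, 432.8]
orientation: [173.3, -0.3, 21.7]
force: [0.4, 0.5, -0.5]
grip_width: 39.8
grasp_force: 0.0
```

{"fn": "jog_arm", "kwargs": {
  "plan": "40 1 -1 0 0; 40 1 -1 0 0; 40 1 -1 0 0"
}}

```text
time: 3.85
position: [484.3, -134.0, 423.6]
orientation: [173.4, -0.3, 21.7]
force: [0.1, 0.7, 0.1]
grip_width: 39.9
grasp_force: 0.0
```

{"fn": "jog_arm", "kwargs": {
  "plan": "40 1 -1 0.5 -0.16; 40 1 -1 0.5 -0.16; 40 1 -1 0.5 -0.16; 40 1 -1 0.5 -0.16; 40 1 -1 0.5 -0.16; 40 1 -1 0.5 -0.16; 40 1 -1 0.5 -0.16; 40 1 -1 0.5 -0.16; 40 1 -1 0.5 -0.16"
}}

```text
time: 4.6
position: [530.6, -39.5, 374.7]
orientation: [176.3, 5.6, 79.0]
force: [0.4, 0.6, -1.1]
grip_width: 39.9
grasp_force: 0.0
```

```bash
python3 -c "
from workcell import arm
import cv2,numpy as np
s=arm.get_state();print(s['time'],s['joint_pos'].round(1),s['position'].round(1),s['orientation'].round(1))
c=arm.capture('top');np.savez('top1.npz',**c);cv2.imwrite('pics/top1.png',c['pixels'][:,:,::-1])"
```

```text
4.6 [  9.8  17.8 -15.8  90.4  11.8  70.7 -19.8] [530.6 -39.5 374.7] [176.3   5.6  79. ]
```

```bash
cat > mv.py <<'E'
import numpy as np
from scipy.spatial.transform import Rotation as Ro
from workcell import arm
def st():
    s=arm.get_state(); R=Ro.from_euler("xyz",s["orientation"],degrees=True).as_matrix()
    print("t",s["time"],"j",s["joint_pos"].round(1),"p",s["position"].round(1),"rpy",s["orientation"].round(1),"gw",round(s["grip_width"],1),"gf",round(s["grasp_force"],1)); return s,R
def to(g):  # units of 80 mm that bring the grasp point to g
    s,R=st(); print("tool axes",R.T.round(3).tolist()); print("shift",(R.T@(np.array(g)-s["position"]-6*R[:,2])/80).round(3))
E
python3 -c "
from mv import *
to([517.2,101,146]);to([517.2,101,216])"
```

```text
t 4.65 j [  9.7  17.8 -15.7  90.4  11.8  70.7 -20.1] p [530.7 -39.5 374.5] rpy [176.2   5.5  78.7] gw 39.9 gf 0.0
tool axes [[0.195, 0.976, -0.096], [0.98, -0.189, 0.065], [0.045, -0.107, -0.993]]
shift [ 1.958 -0.683  2.566]
t 4.65 j [  9.7  17.8 -15.7  90.4  11.8  70.7 -20.1] p [530.7 -39.5 374.5] rpy [176.2   5.5  78.7] gw 39.9 gf 0.0
tool axes [[0.195, 0.976, -0.096], [0.98, -0.189, 0.065], [0.045, -0.107, -0.993]]
shift [ 1.873 -0.626  1.697]
```

View pics/top1.png

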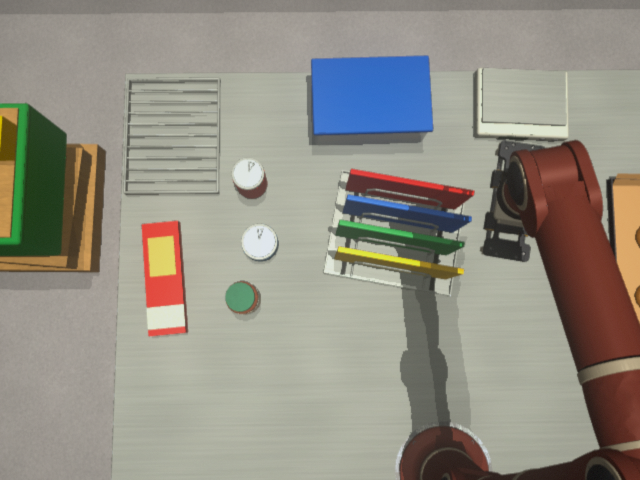

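The picture shows the gripper beside the rack at about (510,200), square to the boards, and nothing has been disturbed.

{"fn": "jog_arm", "kwargs": {
  "plan": "40 0.95 -0.3 0.8 0; 40 0.95 -0.3 0.8 0; 40 0.95 -0.3 0.8 0; 40 0.95 -0.3 0.8 0"
}}

```text
time: 4.98
position: [522.4, 36.4, 298.1]
orientation: [176.8, 5.5, 79.1]
force: [-0.9, 0.6, -0.0]
grip_width: 39.9
grasp_force: 0.0
```

{"fn": "jog_arm", "kwargs": {
  "plan": "40 0.92 -0.32 0.7 0; 40 0.92 -0.32 0.7 0; 40 0.92 -0.32 0.7 0; 40 0.92 -0.32 0.7 0; 40 0.92 -0.32 0.7 0"
}}

```text
time: 5.4
position: [517.4, 101.9, 237.2]
orientation: [176.3, 5.6, 78.7]
force: [0.7, -0.8, 1.4]
grip_width: 39.9
grasp_force: 0.0
```

```bash
python3 -c "
from mv import *
import cv2
to([517.2,101,146])
c=arm.capture('scene');cv2.imwrite('pics/s2.png',cv2.resize(c['pixels'][30:270,160:480,::-1],None,fx=2.4,fy=2.4))"
```

```text
t 5.4 j [ -5.7  25.2 -16.6 103.   17.1  53.8 -42.2] p [517.4 101.9 237.2] rpy [176.3   5.6  78.7] gw 39.9 gf 0.0
tool axes [[0.195, 0.976, -0.097], [0.98, -0.189, 0.064], [0.044, -0.108, -0.993]]
shift [ 0.1   -0.074  1.058]
```

View pics/s2.png

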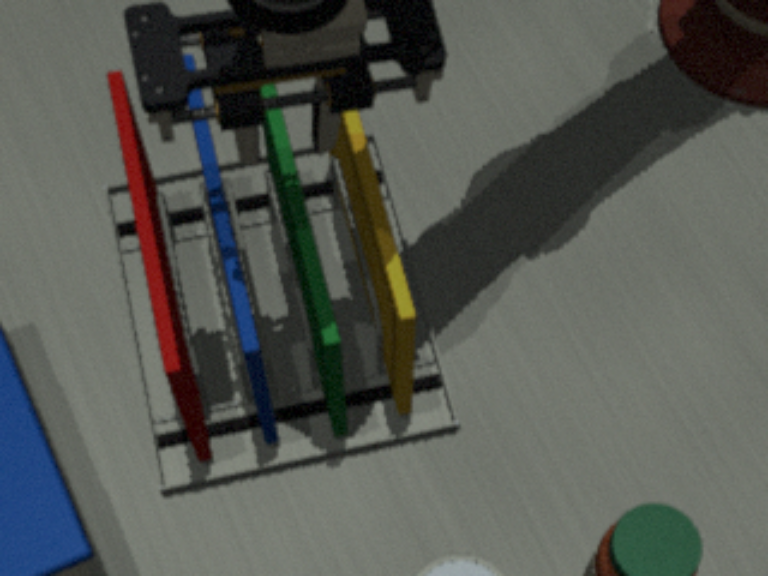

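The fingers straddle the green board, at (250,140) and (322,120) in the crop, and sit clear of blue and yellow. Descend and grip.

{"fn": "jog_arm", "kwargs": {
  "plan": "40 0.1 -0.07 0.3 0; 40 0.1 -0.07 0.6 0; 40 0.1 -0.07 0.9 0; 40 0.1 -0.07 1 0; 40 0.1 -0.07 1 0"
}}

```text
time: 5.87
position: [516.0, 100.8, 154.8]
orientation: [176.5, 5.7, 78.6]
force: [0.6, -0.6, 0.8]
grip_width: 40.1
grasp_force: 0.0
```

{"fn": "jog_arm", "kwargs": {
  "plan": "0 0 0 0 0; 0 0 0 0 0; 0 0 0 0 0; 0 0 0 0 0; 0 0 0 0 0; 0 0 0 0 0; 0 0 0 0 0",
  "squeeze": 25
}}

```text
time: 6.45
position: [513.5, 104.1, 156.0]
orientation: [176.7, 5.6, 78.9]
force: [-4.4, 0.7, 7.0]
grip_width: 12.2
grasp_force: 24.9
```

```bash
python3 -c "
from mv import *
to([517.2,101,146]);print(arm.get_state()['force'])"
```

```text
t 6.45 j [ -7.6  31.  -14.7 108.8  20.8  43.  -46.7] p [513.5 104.1 156. ] rpy [176.7   5.6  78.9] gw 12.2 gf 24.9
tool axes [[0.192, 0.976, -0.098], [0.981, -0.187, 0.057], [0.038, -0.107, -0.994]]
shift [-0.017  0.045  0.055]
[-4.3646841   0.73160473  6.99615856]
```

{"fn": "jog_arm", "kwargs": {
  "plan": "0 0 0 0 0; 0 0 0 0 0; 0 -0.02 0.01 -0.2 0; 0 -0.04 0.02 -0.4 0; 0 -0.06 0.04 -0.6 0; 0 -0.08 0.05 -0.8 0; 0 -0.1 0.06 -1 0; 0 -0.1 0.06 -1 0",
  "squeeze": 60
}}

```text
time: 7.12
position: [514.8, 103.6, 237.8]
orientation: [176.5, 5.5, 78.8]
force: [-6.9, -0.1, 16.2]
grip_width: 11.7
grasp_force: 60.0
```

{"fn": "jog_arm", "kwargs": {
  "plan": "0 -0.04 0.02 -0.4 0; 0 -0.07 0.04 -0.7 0; 0 -0.1 0.06 -1 0; 0 -0.1 0.06 -1 0; 0 -0.1 0.06 -1 0"
}}

```text
time: 7.53
position: [515.4, 103.1, 315.7]
orientation: [176.4, 5.5, 78.8]
force: [-1.1, -0.1, -6.1]
grip_width: 12.1
grasp_force: 60.0
```

```bash
python3 -c "
from mv import *
import cv2
st();print(arm.get_state()['force'])
c=arm.capture('scene');cv2.imwrite('pics/s3.png',c['pixels'][:,:,::-1])"
```

```text
t 7.5333 j [ -4.6  20.7 -18.   96.2  14.3  64.7 -38.8] p [515.4 103.1 315.7] rpy [176.4   5.5  78.8] gw 12.1 gf 60.0
[-1.10247577 -0.0775873  -6.12832783]
```

View pics/s3.png

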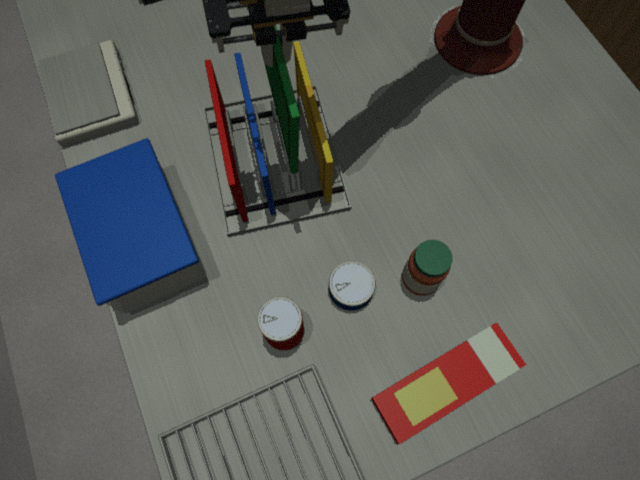

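The board hangs upright from the fingers above its slot, at (275–298, 40–172) in the picture. The other boards and the groceries haven't moved. I'll raise it and swing to bearing -11°, where the board's normal is radial.

{"fn": "jog_arm", "kwargs": {
  "plan": "0 -0.05 0.03 -0.4 0; 0 -0.1 0.06 -0.8 0; 0 -0.1 0.06 -1 0"
}}

```text
time: 7.83
position: [515.7, 102.1, 397.2]
orientation: [176.4, 5.6, 78.8]
force: [1.0, 0.1, -3.8]
grip_width: 11.8
grasp_force: 60.0
```

{"fn": "jog_arm", "kwargs": {
  "plan": "0 -0.3 0.3 -0.3 0; 0 -0.6 0.6 -0.6 0; 0 -0.9 0.9 -0.9 0; 0 -1 1 -0.9 0; 0 -1 1 -0.9 0"
}}

```text
time: 8.25
position: [577.1, 12.6, 478.7]
orientation: [176.5, 5.8, 78.4]
force: [0.1, -0.6, -5.4]
grip_width: 11.5
grasp_force: 60.0
```

{"fn": "jog_arm", "kwargs": {
  "plan": "0 -0.3 0.3 -0.3 0; 0 -0.6 0.6 -0.6 0; 0 -0.9 0.8 -0.9 0; 0 -1 0.9 -0.9 0; 0 -1 0.9 -0.9 0"
}}

```text
time: 8.67
position: [629.0, -69.1, 561.6]
orientation: [176.6, 5.7, 78.6]
force: [0.8, -0.2, -6.3]
grip_width: 11.9
grasp_force: 60.0
```

{"fn": "jog_arm", "kwargs": {
  "plan": "0 -0.4 0.5 -0.2 0; 0 -0.6 0.9 -0.4 0; 0 -0.6 1 -0.5 0; 0 -0.6 1 -0.5 0"
}}

```text
time: 9.0
position: [670.7, -115.3, 592.8]
orientation: [173.3, 1.8, 76.1]
force: [0.5, -2.7, -6.5]
grip_width: 11.6
grasp_force: 60.0
```

```bash
python3 -c "
from mv import *
st()"
```

```text
t 9.0 j [  1.9  36.4  20.6  25.1 -11.7 112.9  -1. ] p [ 670.7 -115.3  592.8] rpy [173.3   1.8  76.1] gw 11.6 gf 60.0
```

{"fn": "jog_arm", "kwargs": {
  "plan": "0 0 0.5 -0.5 0; 0 0 1 -1 0; 0 0 1 -1 0; 0 0 1 -1 0"
}}

```text
time: 9.33
position: [687.5, -112.5, 628.7]
orientation: [167.0, 2.7, 76.4]
force: [-0.3, -7.4, -5.3]
grip_width: 11.3
grasp_force: 60.0
```

{"fn": "jog_arm", "kwargs": {
  "plan": "0 0 1 0 0; 0 0 1 0 0; 0 0 1 0 0; 0 0 1 0 0"
}}

```text
time: 9.67
position: [716.5, -115.2, 610.7]
orientation: [165.4, 2.8, 77.4]
force: [0.5, 0.1, -4.8]
grip_width: 11.5
grasp_force: 60.0
```

{"fn": "jog_arm", "kwargs": {
  "plan": "0 0 1 1 0; 0 0 1 1 0; 0 0 1 1 0; 0 0 1 1 0"
}}

```text
time: 10.0
position: [767.1, -132.0, 548.6]
orientation: [165.8, 3.5, 77.0]
force: [-0.2, 0.8, -4.7]
grip_width: 11.8
grasp_force: 60.0
```

```bash
python3 -c "
from mv import *
st()"
```

```text
t 10.0 j [ 14.7  48.7 -77.1  15.4  73.3 113.5 -12.6] p [ 767.1 -132.   548.6] rpy [165.8   3.5  77. ] gw 11.8 gf 60.0
```

{"fn": "jog_arm", "kwargs": {
  "plan": "0 0 0 -1 0; 0 0 0 -1 0; 0 0 0 -1 0; 0 0 0 -1 0"
}}

```text
time: 10.33
position: [723.7, -119.0, 610.1]
orientation: [164.3, 3.3, 77.0]
force: [-0.7, 0.1, -3.8]
grip_width: 11.7
grasp_force: 60.0
```

```bash
python3 -c "
from mv import *
st()"
```

```text
t 10.3333 j [ 12.7  41.5 -52.9  15.2  50.1 113.6 -11.1] p [ 723.7 -119.   610.1] rpy [164.3   3.3  77. ] gw 11.7 gf 60.0
```

{"fn": "jog_arm", "kwargs": {
  "plan": "0 0 1 -1 0; 0 0 1 -1 0; 0 0 1 -1 0; 0 0 1 -1 0"
}}

```text
time: 10.67
position: [712.3, -116.7, 630.5]
orientation: [162.9, 3.2, 77.2]
force: [0.0, -0.0, -5.8]
grip_width: 12.2
grasp_force: 60.0
```

```bash
python3 -c "
from mv import *
st()"
```

```text
t 10.6667 j [ 12.8  39.8 -51.7  15.4  48.7 113.6 -10.8] p [ 712.3 -116.7  630.5] rpy [162.9   3.2  77.2] gw 12.2 gf 60.0
```

{"fn": "jog_arm", "kwargs": {
  "plan": "0 0 -0.5 0 0; 0 0 -1 0 0; 0 0 -1 0 0; 0 0 -1 0 0"
}}

```text
time: 11.0
position: [629.6, -98.8, 600.8]
orientation: [163.9, 3.9, 77.7]
force: [0.5, 2.2, -4.8]
grip_width: 12.0
grasp_force: 60.0
```

```bash
python3 -c "
from mv import *
st()"
```

```text
t 11.0 j [ 30.7  28.7 -60.8  49.2  38.1 100.5 -23.9] p [629.6 -98.8 600.8] rpy [163.9   3.9  77.7] gw 12.0 gf 60.0
```

{"fn": "jog_arm", "kwargs": {
  "plan": "0 0 1 -1 0; 0 0 1 -1 0; 0 0 1 -1 0; 0 0 1 -1 0"
}}

```text
time: 11.33
position: [669.5, -121.4, 643.5]
orientation: [165.1, 2.2, 75.7]
force: [1.2, -2.8, -6.3]
grip_width: 11.7
grasp_force: 60.0
```

```bash
python3 -c "
from mv import *
st()"
```

```text
t 11.3333 j [ 12.8  33.6 -26.5  22.6  23.5 111.3 -10.5] p [ 669.5 -121.4  643.5] rpy [165.1   2.2  75.7] gw 11.7 gf 60.0
```

```bash
cat > kin.py <<'E'
import numpy as np
from scipy.optimize import least_squares
from scipy.spatial.transform import Rotation as Ro
D=[([67.065,35.231,-0.722,81.555,0.464,63.22,-2.315],[237.36,-605.082,243.64],[180,0,21.4]),
([66.4,33.8,.7,32.2,-.4,113.,-1.7],[238,-606.4,570.8],[179,0,21.4]),
([64.1,30.1,7.,33.8,-3.9,113.5,-.1],[227.7,-580.7,602.8],[177.4,0,21.4]),
([65.4,43.4,9.5,16.6,-7.5,113.6,-.1],[267.5,-682.3,552.6],[173.3,0,21.4]),
([62.4,32.7,9.9,52.4,-5.6,89.6,1.6],[253.8,-647.9,461],[174.4,0,21.4]),
([9.8,17.8,-15.8,90.4,11.8,70.7,-19.8],[530.6,-39.5,374.7],[176.3,5.6,79]),
([-7.6,31.,-14.7,108.8,20.8,43.,-46.7],[513.5,104.1,156],[176.7,5.6,78.9]),
([14.7,48.7,-77.1,15.4,73.3,113.5,-12.6],[767.1,-132,548.6],[165.8,3.5,77]),
([12.8,39.8,-51.7,15.4,48.7,113.6,-10.8],[712.3,-116.7,630.5],[162.9,3.2,77.2]),
([30.7,28.7,-60.8,49.2,38.1,100.5,-23.9],[629.6,-98.8,600.8],[163.9,3.9,77.7]),
([12.8,33.6,-26.5,22.6,23.5,111.3,-10.5],[669.5,-121.4,643.5],[165.1,2.2,75.7])]
sg=[-1,-1,-1,-1]
def fk(q,L,s=sg):
    q=np.asarray(q); rz=lambda a:Ro.from_euler("z",a,degrees=True).as_matrix(); ry=lambda a:Ro.from_euler("y",a,degrees=True).as_matrix()
    p=np.array([0,0,L[0]]); R=rz(s[0]*q[0])@ry(q[1]); p=p+R@[L[4],0,L[1]]
    R=R@rz(s[1]*q[2])@ry(q[3]); p=p+R@[L[5],0,L[2]]
    R=R@rz(s[2]*q[4])@ry(q[5]); p=p+R@[L[6],0,L[3]]
    return p,R@rz(s[3]*q[6]+L[7])
def fit(s):
    f=lambda L:np.concatenate([np.r_[fk(q,L,s)[0]-p,300*(Ro.from_matrix(fk(q,L,s)[1]).inv()*Ro.from_euler("xyz",o,degrees=True)).as_rotvec()] for q,p,o in D])
    return min((least_squares(f,[300,350,350,250,0,0,0,a]) for a in(0,90,180,-90)),key=lambda r:r.cost)
E
python3 - <<'E'
from kin import *
import itertools
r=sorted(((fit(s).cost,s) for s in itertools.product((1,-1),repeat=4)))[:2]
print(r); s=r[0][1]; L=fit(s); print(L.x.round(1).tolist()); print(L.fun.reshape(-1,6).round(0).tolist())
E
```

```text
[(np.float64(1644.1517279270172), (-1, -1, -1, -1)), (np.float64(106595.0599647397), (-1, 1, 1, 1))]
[301.5, 556.9, 377.4, 342.4, 13.4, -5.6, 24.7, -270.0]
[[19.0, 11.0, -2.0, -0.0, -0.0, 0.0], [18.0, 15.0, 2.0, 0.0, -0.0, 0.0], [20.0, 14.0, 2.0, 1.0, -0.0, 0.0], [20.0, 11.0, -4.0, -1.0, 0.0, -0.0], [23.0, 10.0, -1.0, 0.0, -0.0, -0.0], [0.0, 10.0, 4.0, 0.0, -0.0, -0.0], [-1.0, 6.0, -2.0, 0.0, -0.0, 0.0], [1.0, 1.0, -1.0, -0.0, -0.0, -0.0], [4.0, 7.0, -0.0, -1.0, -0.0, 0.0], [8.0, -3.0, 3.0, -0.0, 0.0, -0.0], [4.0, 13.0, 0.0, -0.0, -0.0, 0.0]]
```

```bash
python3 - <<'E'
s=open("kin.py").read()
s=s.replace("[L[4],0,L[1]]","[L[4],L[8],L[1]]").replace("[L[5],0,L[2]]","[L[5],L[9],L[2]]").replace("[L[6],0,L[3]]","[L[6],L[10],L[3]]").replace("0,0,0,a]","0,0,0,a,0,0,0]")
s+='''
LO=np.array([-178.69,-17.37,-77.05,15.02,-78.02,.78,-162.83]);HI=np.array([178.69,117.87,75.6,138.74,258.01,113.62,162.83])
def solve(q,sh,L,w,lim=None):
    """joints reached when the tool at q is told to shift by sh (units of 80 mm)"""
    p0,R0=fk(q,L); pt=p0+R0@(80*np.array(sh)); q=np.clip(q,LO+.01,HI-.01)
    f=lambda x:np.r_[fk(x,L)[0]-pt,w*Ro.from_matrix(R0.T@fk(x,L)[1]).as_rotvec(),0.02*w/57*(x-q)]
    return least_squares(f,q,bounds=(LO,HI)).x
def tilt(q,L):
    p,R=fk(q,L); return np.r_[p,Ro.from_matrix(R).as_euler("xyz",degrees=True)].round(1)
'''
open("kin.py","w").write(s)
E
python3 - <<'E'
from kin import *
r=fit(sg); L=r.x; print(r.cost,L.round(1).tolist()); np.save("L.npy",L)
T=[(D[1][0],(0,0,-1)),(D[2][0],(0,1,0)),([1.9,36.4,20.6,25.1,-11.7,112.9,-1.],(0,1,-1)),(D[8][0],(0,-1,0)),(D[9][0],(0,1,-1))]
print("obs: 177.4/603; 175.7/576; 167/687,629; 163.9; 165.1/669,643")
for w in(100,300,600,1000): print(w,[tilt(solve(np.array(q),sh,L,w),L)[[0,1,2,3]].tolist() for q,sh in T])
E
```

```text
2.893716885847579 [257.1, 549.3, 372.3, 294.6, -0.6, 0.2, -0.8, 90.0, -12.5, -9.1, -0.4]
obs: 177.4/603; 175.7/576; 167/687,629; 163.9; 165.1/669,643
100 [[236.7, -602.9, 646.6, 169.5], [256.5, -652.7, 604.3, 170.2], [731.6, -128.4, 672.2, 153.9], [637.3, -101.2, 607.0, 163.1], [681.9, -103.5, 695.7, 157.2]]
300 [[232.7, -592.7, 627.9, 173.0], [252.9, -643.6, 591.4, 172.9], [700.2, -123.4, 639.0, 163.9], [637.5, -101.2, 607.1, 163.1], [671.9, -102.4, 683.5, 160.6]]
600 [[229.0, -583.1, 609.8, 176.3], [249.7, -635.4, 579.5, 175.3], [688.9, -122.1, 614.9, 168.8], [637.9, -101.3, 607.6, 163.1], [668.6, -102.5, 675.0, 162.4]]
1000 [[227.2, -578.7, 601.1, 177.8], [248.3, -631.6, 574.0, 176.4], [680.6, -120.9, 602.4, 171.4], [639.0, -101.3, 608.6, 163.1], [665.1, -102.4, 669.1, 163.2]]
```

```bash
cat > plan.py <<'E'
from kin import *
import itertools,sys
from mv import st
L=np.load("L.npy"); Rg=Ro.from_euler("xyz",[176.7,5.6,78.9],degrees=True).as_matrix()
bx=np.array([0,1,0]); by=Rg.T@np.array([.19,.98,0]); by[1]=0; by/=np.linalg.norm(by); bz=np.cross(bx,by)
def board(R,p):  # angles from vertical of x, y; height of the lower edge
    a=lambda v:np.degrees(np.arccos((R@v)[2])); return np.r_[a(bx),a(by),(p+R@(bz*(-137)))[2]].round(1)
if __name__=="__main__":
    w=float(sys.argv[1]); depth=int(sys.argv[2]); s,R=st(); print("board",board(R,s["position"]))
    mv=[m for m in itertools.product((-1,0,1),repeat=3) if m[0]==0 and any(m)]
    beam=[(0,s["joint_pos"],[])]
    for d in range(depth):
        new=[]
        for _,q,path in beam:
            for m in mv:
                x=solve(q,m,L,w); p,R=fk(x,L); b=board(R,p)
                new.append((b[0]+.5*max(0,abs(b[1]-90)-5)+max(0,230-b[2]),x,path+[m],b))
        new.sort(key=lambda n:n[0]); beam=[n[:3] for n in new[:6]]
        print(d+1,new[0][2],new[0][3],tilt(new[0][1],L),new[0][1].round(0),flush=True)
E
time timeout 500 python3 plan.py 800 6
```

```text
t 11.3333 j [ 12.8  33.6 -26.5  22.6  23.5 111.3 -10.5] p [ 669.5 -121.4  643.5] rpy [165.1   2.2  75.7] gw 11.7 gf 60.0
board [ 75.2  86.8 511.3]
1 [(0, 1, -1)] [ 72.9  86.7 539.4] [ 670.1 -123.5  670.1  162.9    2.1   75.7] [  7.  35.  -1.  15.   5. 114.  -5.]
2 [(0, 1, -1), (0, 1, -1)] [ 70.6  86.7 562.7] [ 659.9 -123.2  691.7  160.6    2.    75.7] [  4.  33.  15.  15.  -7. 113.  -2.]
3 [(0, 1, -1), (0, 1, -1), (0, 1, -1)] [ 68.4  86.7 586.5] [ 648.4 -122.3  713.6  158.3    1.9   75.8] [  2.  32.  29.  15. -18. 113.  -0.]
4 [(0, 1, -1), (0, 1, -1), (0, 1, -1), (0, 1, -1)] [ 66.1  86.8 610.6] [ 635.7 -120.8  735.6  156.1    1.9   75.8] [ -0.  31.  41.  15. -28. 113.   2.]
5 [(0, 1, -1), (0, 1, -1), (0, 1, -1), (0, 1, -1), (0, 1, -1)] [ 63.8  86.8 634.9] [ 621.7 -118.8  757.6  153.8    1.8   75.8] [ -2.  30.  51.  15. -35. 113.   3.]
6 [(0, 1, -1), (0, 1, -1), (0, 1, -1), (0, 1, -1), (0, 1, -1), (0, 1, -1)] [ 61.5  86.9 659.3] [ 606.4 -116.3  779.5  151.5    1.8   75.8] [ -3.  28.  59.  15. -41. 113.   4.]
real	0m24.346s
user	0m24.519s
sys	0m0.220s
```

{"fn": "jog_arm", "kwargs": {
  "plan": "0 0 1 -1 0; 0 0 1 -1 0; 0 0 1 -1 0"
}}

```text
time: 11.58
position: [673.3, -128.7, 649.0]
orientation: [165.2, 1.3, 75.0]
force: [0.5, -1.0, -4.9]
grip_width: 11.7
grasp_force: 60.0
```

{"fn": "jog_arm", "kwargs": {
  "plan": "0 0 1 -1 0; 0 0 1 -1 0; 0 0 1 -1 0"
}}

```text
time: 11.83
position: [670.2, -131.4, 667.0]
orientation: [163.2, 1.4, 74.9]
force: [-1.0, -0.4, -4.5]
grip_width: 11.8
grasp_force: 60.0
```

{"fn": "jog_arm", "kwargs": {
  "plan": "0 0 1 -1 0; 0 0 1 -1 0; 0 0 1 -1 0; 0 0 1 -1 0; 0 0 1 -1 0; 0 0 1 -1 0"
}}

```text
time: 12.33
position: [660.1, -131.6, 686.1]
orientation: [161.3, 1.0, 75.1]
force: [-0.3, 0.5, -4.7]
grip_width: 11.6
grasp_force: 60.0
```

```bash
timeout 500 python3 plan.py 800 3
```

```text
t 12.3333 j [  3.3  34.1  30.   15.2 -20.7 113.6  -0.4] p [ 660.1 -131.6  686.1] rpy [161.3   1.   75.1] gw 11.6 gf 60.0
board [ 71.3  85.7 556.7]
1 [(0, 1, -1)] [ 69.1  85.7 580.4] [ 649.5 -132.2  707.9  159.     1.    75.1] [  2.  33.  40.  15. -28. 114.   1.]
2 [(0, 1, -1), (0, 1, -1)] [ 66.8  85.7 604.2] [ 637.2 -131.7  729.7  156.8    0.9   75.1] [  1.  32.  47.  15. -34. 114.   2.]
3 [(0, 1, -1), (0, 1, -1), (0, 1, -1)] [ 64.5  85.8 628.3] [ 623.6 -130.6  751.5  154.5    0.8   75.1] [ -0.  30.  54.  15. -39. 114.   3.]
```

{"fn": "jog_arm", "kwargs": {
  "plan": "0 0 1 -1 0; 0 0 1 -1 0; 0 0 1 -1 0"
}}

```text
time: 12.58
position: [650.9, -133.4, 704.1]
orientation: [159.4, 1.2, 74.8]
force: [-0.4, -0.7, -4.5]
grip_width: 11.6
grasp_force: 60.0
```

{"fn": "jog_arm", "kwargs": {
  "plan": "0 0 1 -1 0; 0 0 1 -1 0; 0 0 1 -1 0"
}}

```text
time: 12.83
position: [640.6, -133.1, 721.7]
orientation: [157.6, 1.2, 74.8]
force: [0.5, -0.1, -5.2]
grip_width: 11.4
grasp_force: 60.0
```

{"fn": "jog_arm", "kwargs": {
  "plan": "0 0 1 -1 0; 0 0 1 -1 0; 0 0 1 -1 0"
}}

```text
time: 13.08
position: [630.0, -132.1, 738.7]
orientation: [155.9, 1.1, 74.8]
force: [-0.7, -0.6, -4.6]
grip_width: 11.3
grasp_force: 60.0
```

{"fn": "jog_arm", "kwargs": {
  "plan": "0 0 1 -1 0; 0 0 1 -1 0; 0 0 1 -1 0"
}}

```text
time: 13.33
position: [618.6, -130.8, 755.7]
orientation: [154.2, 1.0, 74.9]
force: [0.5, 0.2, -4.0]
grip_width: 12.0
grasp_force: 60.0
```

```bash
timeout 500 python3 plan.py 800 3
```

```text
t 13.3333 j [ -0.2  29.8  52.6  15.  -37.8 113.6   3.1] p [ 618.6 -130.8  755.7] rpy [154.2   1.   74.9] gw 12.0 gf 60.0
board [ 64.2  86.  632.8]
1 [(0, 1, -1)] [ 61.9  86.1 657.2] [ 604.2 -129.6  777.7  151.9    1.    74.9] [ -1.  28.  58.  15. -42. 114.   4.]
2 [(0, 1, -1), (0, 1, -1)] [ 59.6  86.1 681.4] [ 588.1 -127.2  799.2  149.6    0.9   74.9] [ -2.  27.  63.  15. -45. 114.   4.]
3 [(0, 1, -1), (0, 1, -1), (0, 1, -1)] [ 57.3  86.2 705.5] [ 570.8 -124.3  820.5  147.3    0.9   75. ] [ -4.  25.  67.  15. -48. 114.   5.]
```

{"fn": "jog_arm", "kwargs": {
  "plan": "0 0 1 -1 0; 0 0 1 -1 0; 0 0 1 -1 0"
}}

```text
time: 13.58
position: [606.4, -129.3, 772.7]
orientation: [152.4, 1.0, 74.9]
force: [0.5, -0.4, -4.5]
grip_width: 11.5
grasp_force: 60.0
```

{"fn": "jog_arm", "kwargs": {
  "plan": "0 0 1 -1 0; 0 0 1 -1 0; 0 0 1 -1 0"
}}

```text
time: 13.83
position: [593.4, -127.5, 789.5]
orientation: [150.7, 0.9, 74.9]
force: [0.1, -0.3, -4.3]
grip_width: 11.7
grasp_force: 60.0
```

{"fn": "jog_arm", "kwargs": {
  "plan": "0 0 1 -1 0; 0 0 1 -1 0; 0 0 1 -1 0"
}}

```text
time: 14.08
position: [579.8, -125.3, 806.2]
orientation: [149.0, 0.9, 75.0]
force: [0.1, -0.1, -4.3]
grip_width: 11.7
grasp_force: 60.0
```

{"fn": "jog_arm", "kwargs": {
  "plan": "0 0 1 -1 0; 0 0 1 -1 0; 0 0 1 -1 0"
}}

```text
time: 14.33
position: [565.5, -123.0, 822.6]
orientation: [147.3, 0.9, 75.0]
force: [-0.7, -0.3, -3.9]
grip_width: 11.6
grasp_force: 60.0
```

```bash
timeout 500 python3 plan.py 800 2
```

```text
t 14.3333 j [ -3.5  24.5  64.   15.  -45.  113.6   4.6] p [ 565.5 -123.   822.6] rpy [147.3   0.9  75. ] gw 11.6 gf 60.0
board [ 57.3  86.2 707.7]
1 [(0, 1, -1)] [ 55.   86.2 731.7] [ 5.479e+02 -1.205e+02  8.436e+02  1.450e+02  8.000e-01  7.500e+01] [ -5.  23.  68.  15. -48. 114.   5.]
2 [(0, 1, -1), (0, 1, -1)] [ 52.7  86.3 755.1] [ 5.286e+02 -1.167e+02  8.638e+02  1.427e+02  8.000e-01  7.500e+01] [ -7.  21.  72.  15. -50. 114.   5.]
```

Board x is now 57° from vertical. Three more pushes, then I'll come back slightly into reach and settle.

{"fn": "jog_arm", "kwargs": {
  "plan": "0 0 1 -1 0; 0 0 1 -1 0; 0 0 1 -1 0"
}}

```text
time: 14.58
position: [550.5, -120.3, 838.8]
orientation: [145.5, 0.8, 75.0]
force: [-0.0, 0.1, -5.4]
grip_width: 12.0
grasp_force: 60.0
```

{"fn": "jog_arm", "kwargs": {
  "plan": "0 0 1 -1 0; 0 0 1 -1 0; 0 0 1 -1 0"
}}

```text
time: 14.83
position: [534.9, -117.4, 854.6]
orientation: [143.8, 0.8, 75.0]
force: [0.0, 0.1, -5.4]
grip_width: 11.9
grasp_force: 60.0
```

{"fn": "jog_arm", "kwargs": {
  "plan": "0 0 1 -1 0; 0 0 1 -1 0; 0 0 1 -1 0"
}}

```text
time: 15.08
position: [518.7, -114.3, 870.1]
orientation: [142.1, 0.8, 75.0]
force: [-0.1, -0.1, -4.8]
grip_width: 11.7
grasp_force: 60.0
```

```bash
timeout 500 python3 plan.py 800 2
```

```text
t 15.0833 j [ -7.1  20.2  71.2  15.  -48.2 113.6   5.3] p [ 518.7 -114.3  870.1] rpy [142.1   0.8  75. ] gw 11.7 gf 60.0
board [ 52.1  86.3 762.4]
1 [(0, 1, -1)] [ 49.8  86.4 785.5] [ 4.990e+02 -1.109e+02  8.898e+02  1.398e+02  7.000e-01  7.510e+01] [ -9.  18.  75.  15. -50. 114.   6.]
2 [(0, 1, -1), (0, 1, -1)] [ 47.5  86.6 807.7] [ 4.776e+02 -1.064e+02  9.085e+02  1.375e+02  7.000e-01  7.510e+01] [-12.  16.  76.  15. -48. 113.   5.]
```

{"fn": "jog_arm", "kwargs": {
  "plan": "0 0 -0.15 0.1 0; 0 0 -0.3 0.2 0; 0 0 -0.45 0.3 0; 0 0 -0.5 0.4 0; 0 0 -0.5 0.4 0; 0 0 -0.5 0.4 0; 0 0 -0.5 0.4 0; 0 0 -0.5 0.4 0; 0 0 -0.5 0.4 0; 0 0 -0.5 0.4 0; 0 0 -0.5 0.4 0; 0 0 -0.5 0.4 0"
}}

```text
time: 16.08
position: [508.9, -111.6, 819.4]
orientation: [142.1, 0.7, 75.1]
force: [0.1, 0.1, -3.8]
grip_width: 11.7
grasp_force: 60.0
```

```bash
python3 -c "
from plan import *
from workcell import arm
import cv2
s,R=st();print(board(R,s['position']),s['joint_velocities'].round(2),s['force'])
c=arm.capture('scene');d=arm.capture('top')
cv2.imwrite('pics/fin.png',cv2.resize(np.hstack([c['pixels'],d['pixels']])[:,:,::-1],(800,300),interpolation=cv2.INTER_AREA))
st()"
```

```text
t 16.0833 j [-38.1  11.6  73.7  42.5 -20.8  95.6   7.7] p [ 508.9 -111.6  819.4] rpy [142.1   0.7  75.1] gw 11.7 gf 60.0
[ 52.1  86.3 711.6] [-0.52 -0.13  0.09  0.13  0.03  0.01  0.07] [ 0.10753806  0.11427837 -3.77651255]
t 16.1833 j [-38.2  11.6  73.7  42.5 -20.8  95.6   7.7] p [ 508.9 -111.4  819.3] rpy [142.1   0.7  75.2] gw 11.9 gf 60.0
```

View pics/fin.png

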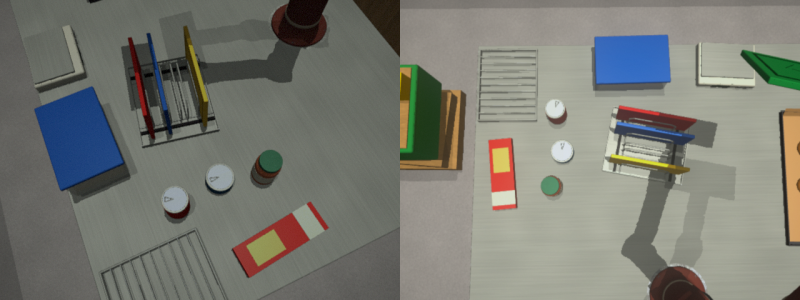

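The top view shows the green board at the upper right (741–800, 50–90) with its groove facing up. The other boards and the groceries are where they were. One numeric check that the board hasn't slipped in the grip:

Run:
```python
from plan import *
from fit import proj,H
from workcell import arm
import cv2
s,R=st(); d=arm.capture('top'); g=s["position"]+6*R[:,2]; RB=R@np.c_[bx,by,bz]
for a in(-10,0,10):
    Q=RB@Ro.from_euler("x",a,degrees=True).as_matrix()
    P=np.array([g+Q@[6,y,z] for y,z in((132.5,27),(132.5,-135))]); print(a,proj(d,P).round(0).tolist())
h=cv2.cvtColor(d["pixels"],cv2.COLOR_RGB2HSV); m=((h[...,0]>45)&(h[...,0]<85)&(h[...,1]>130)).astype(np.uint8); m[:,:500]=0
c=max(cv2.findContours(m,0,2)[0],key=cv2.contourArea); print(cv2.approxPolyDP(c,3,True)[:,0].tolist()); print(d["pixels"].shape)
```

```text
t 16.1833 j [-38.2  11.6  73.7  42.5 -20.8  95.6   7.7] p [ 508.9 -111.4  819.3] rpy [142.1   0.7  75.2] gw 11.9 gf 60.0
-10 [[586.0, 116.0], [565.0, 79.0]]
0 [[596.0, 124.0], [550.0, 79.0]]
10 [[612.0, 133.0], [538.0, 81.0]]
[[548, 81], [547, 85], [549, 82], [558, 95], [556, 98], [588, 132], [639, 143], [639, 100]]
(480, 640, 3)
```

```bash
python3 -c "
from workcell import arm
print(arm.job_done())"
```

```text
the job is handed in; nothing more can be done
None
```

I handed the job in at about 16 s with the green board gripped and still: its grooved face is up, it leans about 38° back from upright (your 45° ± 17°), its long edges are within about 4° of level, and its lower edge is about 0.71 m above the bench; the last pictures show the other boards and the groceries undisturbed.

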